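# Hook the letter tote out of the deep parcel shelf

## Task

The open letter tote has been pushed too deep into the wire shelf to reach by hand. Pick up the parcel hook, lower its blade inside the tote behind the front lip, and drag the tote straight forward until its lip stands about 3 cm out past the front edge of the shelf board, still flat on the board and square to the shelf; then put the hook back on its rubber mat, standing as you found it, the whole of it on the mat, and let go. Move the tote only with the hook, never with the gripper, and leave the carton beside it and the clerk's other things where they are.

Things in the scene. Friction and masses are not known exactly. Their poses are not given: they have to be found in the camera images.
- rack: Fixed wire shelf on the counter: grey board 370 wide, 300 deep, 20 mm thick, lying on the counter; over all of it a roof of thin steel wires, underside 180 mm above the counter, on four corner posts; wire rails at the sides and back, front open. Origin: on the counter (z = 0) under the middle of the board's front edge; x points into the shelf (front to back), y along the front edge, z up.
- tote: Open grey plastic letter tote, 140 deep (x), 120 wide (y), 70 mm tall, walls 5 mm, about 0.4 kg, loose on the board in either half of the shelf, lip 75 to 120 mm behind the front edge, slightly askew. Envelopes fill the rear half; the first 65 mm behind the front wall are empty. Origin: centre of underside; front faces -x, z up. Front wall from x = -70 (outer) to -65 mm (inner face).
- tote_lip (a point): Middle of the outer top edge of the tote's front lip (a flange 6 mm thick, sticking out 9 mm from the front wall at the rim): (-79, 0, 70) mm in the tote's frame. The tote is out far enough when this point is about 30 mm in front of the board's front edge (x = -30 mm in the rack's frame).
- hook: Parcel hook, 0.25 kg, standing on the mat. Wooden handle 110 long (x), 26 wide (y), 40 mm tall, flat underside; from its +x end a steel rod 8 mm thick, axis 34 mm above the underside, runs to a turned-down flat blade 28 wide (y), 5 mm thick, centred at x = 217.5, reaching down level with the handle's underside. Origin: centre of handle's underside; x to the blade, z up. Spans x = -55 to 220 mm.
- hook_blade (a point): Middle of the blade's bottom edge, at (217.5, 0, 0) mm in the hook's frame.
- mat: Black rubber mat fixed on the counter, 360 mm long (x), 120 mm wide (y), 4 mm thick, on which the hook stands lengthwise at the start and must be at the end. Origin: centre of its underside; z up.
- carton: Closed cardboard carton beside the tote in the shelf, 140 mm deep (x) by 90 mm wide (y) by 75 mm tall, loose. Origin: centre of its underside. Not to be moved.
- glasses: Pair of spectacles standing open on the counter, 128 mm wide (y), 130 mm long (x), 46 mm tall. Origin: under the bridge. Not to be moved.
- purse: Black coin purse with a steel clasp, 50 by 100 mm, 84 mm tall. Origin: centre of its underside. Not to be moved.
- stamp: Turned wooden hand stamp, 40 mm diameter, 75 mm tall. Origin: centre of its underside. Not to be moved.
- roll: Upright roll of receipt paper, 68 mm diameter, 57 mm tall. Origin: centre of its underside. Not to be moved.
- sponge_cup: Low grey sponge bowl, 80 mm diameter, 35 mm tall. Origin: centre of its underside. Not to be moved.
Things that resemble listed ones, but are neither listed nor needed, are in the scene too. What is shaped like the tote but purple is not meant.

How it is judged (in metres and radians):
On the way, in this order (a step that is already met when the one before it is completed fails the run):
1. the hook's blade is inside the tote, behind its front lip and below the rim (x of hook_blade in the frame of tote between -0.068 and 0.004 m and y of hook_blade in the frame of tote between -0.055 and 0.055 m and z of hook_blade in the frame of tote below 0.066 m), for 0.1 s.
2. the tote's lip is 12 to 48 mm out past the shelf's front edge, the tote flat on the board and square to the shelf within 0.15 rad (x of tote_lip in the frame of rack between -0.048 and -0.012 m and angle between the x axis of tote and the x axis of rack, either way round below 0.15 rad and angle between tote's own z axis and vertical below 0.06 rad and height (world z) of tote between 0.016 and 0.024 m), for 0.2 s.
At the end, for the whole second after the job is handed in: Tote lip 12 to 48 mm out past the board's front edge, tote flat on the board (under 0.06 rad) and square to the shelf within 0.15 rad; hook upright on the mat, none of it past the mat's ends, handle and blade middles within 50 mm of its long centre line; both at rest (all of step 2 and y of hook in the frame of mat between -0.05 and 0.05 m and z of hook in the frame of mat between -0.001 and 0.009 m and y of hook_blade in the frame of mat between -0.05 and 0.05 m and z of hook_blade in the frame of mat between -0.001 and 0.009 m and x of hook in the frame of mat between -0.125 and 0.125 m and x of hook_blade in the frame of mat between -0.18 and 0.18 m and angle between hook's own z axis and vertical below 0.1 rad and linear speed of each of hook, tote below 0.02 m/s); the robot touches nothing.
It fails at once if the gripper or arm touches the tote (contact force between any of the fingers, the arm and tote above 1 N).
It fails at once if the tote tips (angle between tote's own z axis and vertical above 0.35 rad).
It fails at once if the carton beside the tote is moved more than 30 mm (distance of carton from where it was at the start of the episode above 0.03 m).
It fails at once if one of the clerk's things (spectacles, purse, stamp, roll, bowl) is moved more than 30 mm (distance of any of glasses, purse, stamp, roll, sponge_cup from where it was at the start of the episode above 0.03 m).
It also fails if it takes over 51 s, if anything falls off the work surface, if the arm or the gripper's body presses on something with over 40 N, if the wrist force passes 120 N, or if a joint passes its speed limit or range.

## Robot

A 6-joint arm with a two-finger parallel gripper is mounted at the origin on the work surface. World frame = base frame: x ahead of the robot, y to its left, z up, the work surface at z = 0. Lengths are in mm, angles in rad, forces in N, time in s.
With the tool pointing down it reaches from about 325 to 1000 mm from the base axis. Payload 5.1 kg.
Tool frame: the origin (TCP) lies at the very end of the fingers, on their centre line; the grasp point (between the pads) lies 19 mm behind it; z points along the fingers, y is the line along which they close (so a half turn about z gives the same grasp; the last joint's range is limited). The gripper opens to 85 mm and grips with 20 to 120 N. Pads are 22 mm wide; open, the fingers measure 114 mm over their backs; the gripper's body (76 mm by 85 mm) begins 54 mm behind the grasp point. The pads swing forward as they close: fully open they stand 13 mm farther back than shut.
Start: joints at [1.244, 0.124, 1.65, -0, 1.367, -0.083], TCP at [156.927, 630.76, 231.322] pointing down, gripper open.
Joint ranges: [-2.61, 2.61], [-1.02, 2.33], [0.03, 2.71], [-1.35, 4.49], [0.32, 2.68], [-2.91, 2.91]. Speed limits (rad/s): [2.57, 2.57, 3.14, 3.14, 3.14, 3.14].

## Interface

Orientations are given as a rotation vector (axis times angle).
In Python, from rig import arm gives the robot as it stands. The module is installed in compiled form; this text tells all that it offers.
- The arm moves only by the tool move_arm, never from a script. Its argument "moves" is a list of rows, each an object with "translation": the shift along the world's x, y, z each as a share of 20 mm, from -1 to 1, a list of three; "angular": the turn, a rotation vector about the world's x, y, z each as a share of 0.12 rad, from -1 to 1, a list of three; "jaw": the closure, from -1 (fully open) to 1 (shut), so that 0 is half open. In form: [{"translation": [tx, ty, tz], "angular": [ax, ay, az], "jaw": jaw}, ...]. A call has exactly 5 rows; each row shifts and turns the commanded pose from where the row before left it; what a row does not reach is not made up. A row lasts 1/8 s, in which the tool goes at most 62.5 mm and 10.7 degrees, less where a joint would pass 70% of its speed; a pose out of reach is approached as far as the arm can. A call with a number of a shift or a turn outside -1 to 1 is refused whole. A call with a gripper value outside its range is refused whole. The fingers move at their own pace and stop on an object; "force" is the grip in N (left out, the last holds). Time passes only in rows, so rows that do not move let the fingers close, or fill a call up. It gives the time, the measured TCP pose, the force, the opening and the grip force at its end, in the units of the state.
- arm.get_state(): the state, without advancing time (a new reading comes with each control period).
- arm.camera(name): name is "scene" or "top" or "wrist"; returns (picture, depth): 400x640x3 uint8, red, green, blue; 400x640 float32, mm along the optical axis (not along the pixel's ray), 0 where there is no reading.
- arm.calibration(name): a dict with "vfov" (degrees; the focal length in pixels is half the picture's height over the tangent of half this angle, whatever the lens; pixels are square), "cx", "cy" (the principal point, pixels), "rvec" (rotation vector, rad) and "tvec" (3), from world to camera coordinates, as OpenCV has them. Camera axes: x right, y down, z forward; pixel columns grow to the right and rows downward; lengths in mm; the calibration is good to about 2 mm. A picture is of the moment at which its call begins: read the wrist's pose just before it. calibration takes no time and is no camera call; for the wrist camera it gives the pose at the moment of the call.
- arm.finish_job(): hands the job in; it is judged then, once.
Trained networks look in the newest picture that a camera, given by its name, has taken for a name from the list of things; names that differ only in an ending like _2 or _b are one class to them, and where a whole thing is asked for, a point or a joint stands for the part that bears it (a point fixed in the world has none). Each returns a list of dicts, best first, with "score" (0 to 1); they miss things now and then, are a little off and sometimes report something else, mostly with a low value. They report only what shows in the picture. A call takes as long as a camera call. They do not tell look-alikes from the thing itself.
- arm.masks_of(camera, target): "mask" (400x640 bool, what is visible of it) and "centre" ([row, column] in pixels, amid what is visible of it).
- arm.pinpoint(camera, target): "centre" ([row, column] in pixels: a listed point, or the origin of a listed thing).
The state is a dict: "t": time; "q": joint angles; "joint_velocities": joint speeds; "effort": joint torques, N m; "eef_pos": TCP position; "tcp_rot": TCP orientation; "contact_force": force on the tool from outside, world axes, zero at the start; "ft_torque": the same for the moment, N m; "opening": opening from 0.0 (shut) to 1.0 (fully open); "gripper_force": force on a finger pad.
Only numpy, scipy, OpenCV 4.12 (cv2) and the standard library are available. Lean on these libraries where they do the work, as an engineer would, in place of code of your own. Each camera call takes 0.05 s, during which the arm holds its last target. There are 200 camera calls.

## Working session

There is one attempt and no reset: what is moved stays moved. The work goes in short steps, Python scripts to look and compute and a tool call to move; the robot and the scene stay as the last step left them, time stands still between calls to the robot, and variables do not carry over. Pictures are saved under pics/ and viewed, at most 10 in all, crops included, and the job is handed in when it is done.

Besides the shell and the picture viewer there is one more tool, called after "Emit:" as a command line: name --argument value ..., lists and objects as JSON in quotes. move_arm: Moves the arm, as the interface text tells. Its arguments: {"type":"object","properties":{"moves":{"type":"array","items":{"type":"object","properties":{"translation":{"type":"array","items":{"type":"number","minimum":-1,"maximum":1}},"angular":{"type":"array","items":{"type":"number","minimum":-1,"maximum":1}},"jaw":{"type":"number"}}}},"force":{"type":"number"}},"required":["moves"]}

```bash
mkdir -p pics
cat > h.py <<'E'
import numpy as np, cv2
from rig import arm
def cal(n):
    c=arm.calibration(n); f=200/np.tan(np.radians(c['vfov'])/2)
    R=cv2.Rodrigues(np.array(c['rvec'],float))[0]; return f,c['cx'],c['cy'],R,np.array(c['tvec'],float)
def cloud(d,c):
    f,cx,cy,R,t=c; v,u=np.mgrid[0:400,0:640]
    P=np.stack([(u-cx)/f*d,(v-cy)/f*d,d],-1); return (P-t)@R
def save(p,n): cv2.imwrite('pics/'+n,p[:,:,::-1])
E
python3 - <<'E'
from h import *
for n in ['scene','top']:
    c=cal(n); p,d=arm.camera(n); save(p,n+'0.png'); W=cloud(d,c); np.savez(n+'0.npz',p=p,d=d,W=W)
    print(n,c[3].T@-c[4])
    for t in ['tote','hook','mat','carton','rack','glasses','purse','stamp','roll','sponge_cup']:
        for m in arm.masks_of(n,t)[:2]:
            k=m['mask']&(d>0)
            if k.sum()<5: continue
            q=W[k]; print(t,round(m['score'],2),np.round(m['centre']),k.sum(),np.percentile(q,[2,50,98],axis=0).round().tolist())
E
```

```text
scene [1012.37639519 -629.63295963  890.15228497]
tote 0.77 [146. 384.] 1765 [[400.0, 249.0, 24.0], [470.0, 332.0, 72.0], [528.0, 395.0, 92.0]]
tote 0.76 [114. 316.] 1411 [[109.0, 214.0, 5.0], [180.0, 316.0, 55.0], [329.0, 412.0, 186.0]]
hook 0.65 [287. 237.] 1258 [[458.0, -373.0, 3.0], [497.0, -301.0, 40.0], [507.0, -102.0, 46.0]]
mat 0.51 [280. 388.] 508 [[723.0, -116.0, -2.0], [780.0, -68.0, 28.0], [871.0, 30.0, 44.0]]
carton 0.94 [181. 425.] 1708 [[567.0, 199.0, 25.0], [630.0, 251.0, 88.0], [669.0, 337.0, 99.0]]
glasses 0.75 [282. 386.] 406 [[716.0, -116.0, -2.0], [748.0, -54.0, 28.0], [871.0, 28.0, 45.0]]
purse 0.69 [338. 333.] 1136 [[721.0, -287.0, 16.0], [749.0, -250.0, 43.0], [768.0, -198.0, 82.0]]
stamp 0.84 [362. 270.] 426 [[666.0, -387.0, 4.0], [685.0, -374.0, 22.0], [697.0, -353.0, 76.0]]
stamp 0.47 [336. 334.] 1093 [[721.0, -287.0, 20.0], [749.0, -250.0, 43.0], [768.0, -200.0, 82.0]]
roll 0.74 [191. 298.] 611 [[345.0, 12.0, 3.0], [384.0, 35.0, 53.0], [405.0, 76.0, 60.0]]
sponge_cup 0.75 [284. 341.] 828 [[630.0, -173.0, 0.0], [661.0, -128.0, 18.0], [703.0, -100.0, 37.0]]

[... 672 characters left out ...]
5.0, 26.0], [694.0, -352.0, 79.0]]
rack 0.9 [182. 230.] 8705 [[344.0, 113.0, 3.0], [540.0, 252.0, 23.0], [730.0, 448.0, 193.0]]
glasses 0.61 [109. 306.] 107 [[734.0, -113.0, -3.0], [774.0, 12.0, 27.0], [861.0, 28.0, 37.0]]
purse 0.94 [120. 384.] 487 [[718.0, -285.0, 3.0], [737.0, -233.0, 44.0], [765.0, -191.0, 82.0]]
stamp 0.66 [206. 202.] 1840 [[400.0, 252.0, 22.0], [465.0, 334.0, 82.0], [524.0, 404.0, 95.0]]
stamp 0.45 [138. 428.] 153 [[661.0, -382.0, 4.0], [674.0, -364.0, 24.0], [694.0, -352.0, 79.0]]
roll 0.77 [234. 299.] 384 [[343.0, 17.0, 51.0], [371.0, 44.0, 58.0], [402.0, 75.0, 63.0]]
sponge_cup 0.83 [142. 355.] 463 [[636.0, -173.0, 3.0], [675.0, -139.0, 18.0], [705.0, -104.0, 39.0]]
```

View pics/scene0.png

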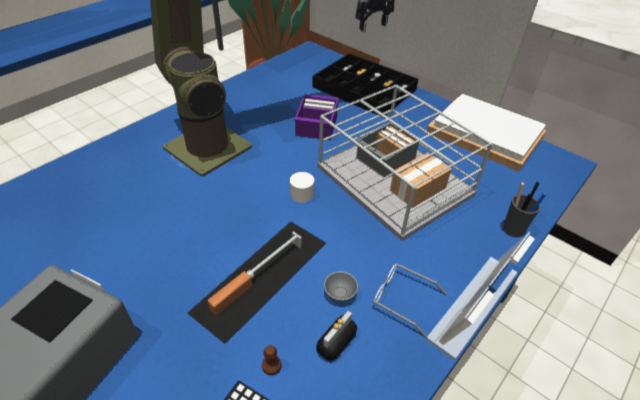

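View pics/top0.png

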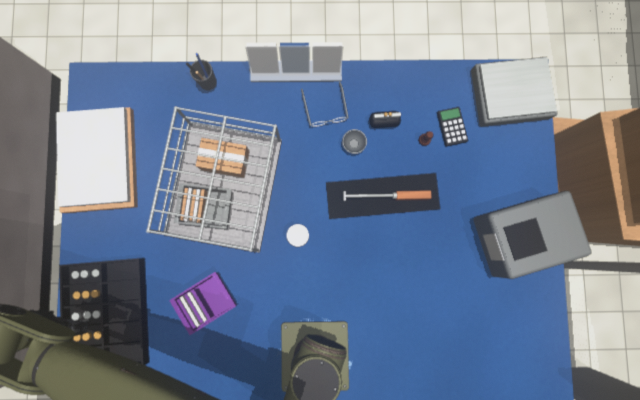

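The scene view shows the rack at the upper middle, its open front facing the hook (world -y). The grey tote is around pixel (385,148), with the carton beside it at (420,180), and the purple decoy stands outside the rack. The hook is on its mat from (230,290) to (298,238). The top view puts the tote's empty front half at about (220,208), the front edge of the board near columns 255-280, and the hook from (345,195) to (430,195).

Run:
```python
from h import *
for n in ['top','scene']:
    z=np.load(n+'0.npz'); W=z['W']; p=z['p'].astype(int); d=z['d']
    X,Y,Z=[W[...,i] for i in range(3)]
    def rect(k,s):
        if k.sum()<5: print(s,k.sum()); return
        r=cv2.minAreaRect(W[k][:,:2].astype(np.float32)); print(n,s,k.sum(),cv2.boxPoints(r).round(1).tolist(),'z',np.median(Z[k]).round(1))
    reg=(d>0)&(X>320)&(X<760)&(Y>90)&(Y<470)
    rect(reg&(Z>175)&(Z<198),'roof'); 
    b=reg&(Z>12)&(Z<27)&(p.max(-1)-p.min(-1)<40); rect(b,'board')
    # front edge: min y of board per x
    e=[]
    for x in range(400,740,15):
        k=b&(abs(X-x)<8)
        if k.sum()>5: e.append((x,round(np.percentile(Y[k],2),1)))
    print('front',e)
    hk=(d>0)&(X>430)&(X<570)&(Y>-400)&(Y<-60)&(Z>22)&(Z<60)
    rect(hk,'hook')
    hd=hk&(p[...,0]-p[...,2]>50); rect(hd,'handle')
    bl=hk&~hd&(Y>-125); rect(bl,'blade')
    mt=(d>0)&(X>400)&(X<600)&(Y>-430)&(Y<-20)&(p.max(-1)<60); rect(mt,'mat')
    t=reg&(X<540)&(Z>82)&(Z<100)&(p.max(-1)-p.min(-1)<40)&(Y<420); rect(t,'toterim')
s=arm.get_state(); print(s['tcp_rot'],s['eef_pos'])
p=np.load('top0.npz')['p'][95:265,140:290]; save(cv2.resize(p,None,fx=3.5,fy=3.5,interpolation=cv2.INTER_CUBIC),'rackcrop.png')
for n in ['top','scene']:
  for t in ['tote_lip','tote','rack','hook_blade','hook','mat']:
    print(n,t,[(round(m['score'],2),np.round(m['centre'],1).tolist()) for m in arm.pinpoint(n,t)[:2]])
```

```text
top roof 2358 [[324.1000061035156, 168.10000610351562], [681.4000244140625, 98.30000305175781], [738.9000244140625, 392.3999938964844], [381.6000061035156, 462.20001220703125]] z 189.5
top board 6101 [[321.1000061035156, 167.0], [682.2000122070312, 95.19999694824219], [741.0999755859375, 391.0], [379.8999938964844, 462.79998779296875]] z 21.1
front [(400, np.float64(155.3)), (415, np.float64(151.8)), (430, np.float64(149.1)), (445, np.float64(145.5)), (460, np.float64(142.4)), (475, np.float64(139.1)), (490, np.float64(136.0)), (505, np.float64(132.6)), (520, np.float64(129.8)), (535, np.float64(129.5)), (550, np.float64(126.5)), (565, np.float64(122.7)), (580, np.float64(119.8)), (595, np.float64(116.5)), (610, np.float64(113.1)), (625, np.float64(109.7)), (640, np.float64(106.8)), (655, np.float64(103.9)), (670, np.float64(101.6)), (685, np.float64(116.0)), (700, np.float64(171.5)), (715, np.float64(244.9)), (730, np.float64(310.3))]
top hook 463 [[480.5, -375.20001220703125], [507.70001220703125, -375.20001220703125], [507.8999938964844, -99.9000015258789], [480.70001220703125, -9
[... 2240 characters left out ...]
 403.1000061035156], [361.29998779296875, 427.5]] z 87.8
[3.82051094e-01 3.11825031e+00 5.29542877e-05] [156.94401176 630.763157   231.35968383]
top tote_lip [(0.73, [208.5, 228.8]), (0.65, [288.0, 223.9])]
top tote [(0.85, [299.3, 205.0]), (0.72, [141.7, 355.4])]
top rack [(0.62, [194.2, 272.0])]
top hook_blade [(0.67, [197.2, 338.3])]
top hook [(0.69, [197.0, 408.7])]
top mat [(0.84, [196.9, 381.7]), (0.33, [123.9, 329.5])]
scene tote_lip [(0.81, [149.1, 371.0]), (0.64, [120.2, 312.1])]
scene tote [(0.79, [156.1, 382.6]), (0.7, [122.0, 314.6])]
scene rack [(0.65, [199.9, 353.5])]
scene hook_blade [(0.57, [243.8, 295.7])]
scene hook [(0.78, [300.1, 230.0])]
scene mat [(0.8, [273.1, 259.7])]
```

View pics/rackcrop.png

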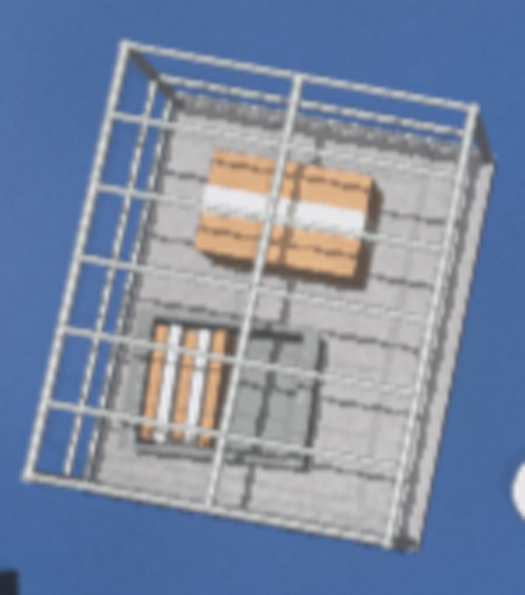

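Run:
```python
from h import *
def ray(n,rc,z):
    f,cx,cy,R,t=cal(n); C=-R.T@t; d=R.T@np.array([(rc[1]-cx)/f,(rc[0]-cy)/f,1]); return (C+d*(z-C[2])/d[2]).round(1)
for n,rc,z,s in [('top',(208.5,228.8),90,'lip'),('scene',(149.1,371),90,'lip'),('scene',(156.1,382.6),20,'tote'),('top',(194.2,272),0,'rack'),('scene',(199.9,353.5),0,'rack'),
 ('top',(197.2,338.3),4,'blade'),('scene',(243.8,295.7),4,'blade'),('top',(197,408.7),4,'hook'),('scene',(300.1,230),4,'hook'),('top',(196.9,381.7),4,'mat'),('scene',(273.1,259.7),4,'mat')]: print(n,s,ray(n,rc,z))
# crop pixels of rim corners in top
for c in [(322,330),(308,468),(155,318),(137,452)]: print('rim',ray('top',(c[1]/3.5+95,c[0]/3.5+140),90))
```

```text
top lip [451.8 250.   90. ]
scene lip [450.9 257.3  90. ]
scene tote [449.4 331.6  20. ]
top rack [505.4 128.3   0. ]
scene rack [494.  133.4   0. ]
top blade [492.4 -84.8   4. ]
scene blade [489.1 -99.4   4. ]
top hook [ 490.2 -311.8    4. ]
scene hook [ 495.7 -323.7    4. ]
top mat [ 491.6 -224.6    4. ]
scene mat [ 489.5 -225.5    4. ]
rim [509.9 240.9  90. ]
rim [391.2 252.   90. ]
rim [522.1 384.2  90. ]
rim [406.8 397.4  90. ]
```

Emit:
move_arm --moves '[{"translation": [0.351,-0.989,0.1],"angular": [0,0,-0.23],"jaw": -1},{"translation": [0.351,-0.989,0.1],"angular": [0,0,-0.23],"jaw": -1},{"translation": [0.351,-0.989,0.1],"angular": [0,0,-0.23],"jaw": -1},{"translation": [0.351,-0.989,0.1],"angular": [0,0,-0.23],"jaw": -1},{"translation": [0.351,-0.989,0.1],"angular": [0,0,-0.23],"jaw": -1}]' --force 80

```text
t: 2.33
eef_pos: [192.2, 531.2, 241.5]
tcp_rot: [0.597, 3.084, 0.0]
contact_force: [-0.4, -0.5, -0.4]
opening: 0.997
gripper_force: 0.0
```

Emit:
move_arm --moves '[{"translation": [0.351,-0.989,0],"angular": [0,0,-0.23],"jaw": -1},{"translation": [0.351,-0.989,0],"angular": [0,0,-0.23],"jaw": -1},{"translation": [0.351,-0.989,0],"angular": [0,0,-0.23],"jaw": -1},{"translation": [0.351,-0.989,0],"angular": [0,0,-0.23],"jaw": -1},{"translation": [0.351,-0.989,0],"angular": [0,0,-0.23],"jaw": -1}]'

```text
t: 2.95
eef_pos: [227.6, 431.6, 241.3]
tcp_rot: [0.81, 3.035, 0.0]
contact_force: [0.3, 0.1, -0.2]
opening: 1.002
gripper_force: 0.0
```

Emit:
move_arm --moves '[{"translation": [0.351,-0.989,0],"angular": [0,0,-0.23],"jaw": -1},{"translation": [0.351,-0.989,0],"angular": [0,0,-0.23],"jaw": -1},{"translation": [0.351,-0.989,0],"angular": [0,0,-0.23],"jaw": -1},{"translation": [0.351,-0.989,0],"angular": [0,0,-0.23],"jaw": -1},{"translation": [0.351,-0.989,0],"angular": [0,0,-0.23],"jaw": -1}]'

```text
t: 3.58
eef_pos: [262.5, 332.8, 241.3]
tcp_rot: [1.017, 2.972, 0.0]
contact_force: [-0.7, 1.4, 0.3]
opening: 0.997
gripper_force: 0.0
```

Emit:
move_arm --moves '[{"translation": [0.351,-0.989,0],"angular": [0,0,-0.23],"jaw": -1},{"translation": [0.351,-0.989,0],"angular": [0,0,-0.23],"jaw": -1},{"translation": [0.351,-0.989,0],"angular": [0,0,-0.23],"jaw": -1},{"translation": [0.351,-0.989,0],"angular": [0,0,-0.23],"jaw": -1},{"translation": [0.351,-0.989,0],"angular": [0,0,-0.23],"jaw": -1}]'

```text
t: 4.2
eef_pos: [297.5, 233.9, 241.3]
tcp_rot: [1.22, 2.895, 0.0]
contact_force: [0.6, 0.1, 0.1]
opening: 0.999
gripper_force: 0.0
```

Emit:
move_arm --moves '[{"translation": [0.351,-0.989,0],"angular": [0,0,-0.23],"jaw": -1},{"translation": [0.351,-0.989,0],"angular": [0,0,-0.23],"jaw": -1},{"translation": [0.351,-0.989,0],"angular": [0,0,-0.23],"jaw": -1},{"translation": [0.351,-0.989,0],"angular": [0,0,-0.23],"jaw": -1},{"translation": [0.351,-0.989,0],"angular": [0,0,-0.23],"jaw": -1}]'

```text
t: 4.82
eef_pos: [332.4, 135.1, 241.3]
tcp_rot: [1.417, 2.804, 0.0]
contact_force: [-0.1, 0.3, -0.1]
opening: 0.999
gripper_force: 0.0
```

Emit:
move_arm --moves '[{"translation": [0.351,-0.989,0],"angular": [0,0,-0.23],"jaw": -1},{"translation": [0.351,-0.989,0],"angular": [0,0,-0.23],"jaw": -1},{"translation": [0.351,-0.989,0],"angular": [0,0,-0.23],"jaw": -1},{"translation": [0.351,-0.989,0],"angular": [0,0,-0.23],"jaw": -1},{"translation": [0.351,-0.989,0],"angular": [0,0,-0.23],"jaw": -1}]'

```text
t: 5.45
eef_pos: [367.3, 36.2, 241.3]
tcp_rot: [1.607, 2.699, 0.0]
contact_force: [0.8, 0.9, -0.3]
opening: 1.0
gripper_force: 0.0
```

Emit:
move_arm --moves '[{"translation": [0.351,-0.989,-0.3],"angular": [0,0,-0.23],"jaw": -1},{"translation": [0.351,-0.989,-0.3],"angular": [0,0,-0.23],"jaw": -1},{"translation": [0.351,-0.989,-0.3],"angular": [0,0,-0.23],"jaw": -1},{"translation": [0.351,-0.989,-0.3],"angular": [0,0,-0.23],"jaw": -1},{"translation": [0.351,-0.989,-0.3],"angular": [0,0,-0.23],"jaw": -1}]'

```text
t: 6.08
eef_pos: [402.3, -62.7, 211.2]
tcp_rot: [1.789, 2.582, 0.0]
contact_force: [0.1, 0.5, 0.4]
opening: 1.003
gripper_force: 0.0
```

Emit:
move_arm --moves '[{"translation": [0.351,-0.989,-0.3],"angular": [0,0,-0.23],"jaw": -1},{"translation": [0.351,-0.989,-0.3],"angular": [0,0,-0.23],"jaw": -1},{"translation": [0.351,-0.989,-0.3],"angular": [0,0,-0.23],"jaw": -1},{"translation": [0.351,-0.989,-0.3],"angular": [0,0,-0.23],"jaw": -1},{"translation": [0.351,-0.989,-0.3],"angular": [0,0,-0.23],"jaw": -1}]'

```text
t: 6.7
eef_pos: [437.7, -161.7, 181.0]
tcp_rot: [1.963, 2.453, 0.0]
contact_force: [0.5, -0.1, 0.5]
opening: 0.999
gripper_force: 0.0
```

Emit:
move_arm --moves '[{"translation": [0.351,-0.989,-0.3],"angular": [0,0,-0.23],"jaw": -1},{"translation": [0.351,-0.989,-0.3],"angular": [0,0,-0.23],"jaw": -1},{"translation": [0.351,-0.989,-0.3],"angular": [0,0,-0.23],"jaw": -1},{"translation": [0.351,-0.989,-0.3],"angular": [0,0,-0.23],"jaw": -1},{"translation": [0.351,-0.989,-0.3],"angular": [0,0,-0.23],"jaw": -1}]'

```text
t: 7.32
eef_pos: [472.7, -260.6, 151.0]
tcp_rot: [-2.127, -2.312, -0.0]
contact_force: [0.1, -0.0, 0.5]
opening: 1.0
gripper_force: 0.0
```

Emit:
move_arm --moves '[{"translation": [0.351,-0.989,-0.3],"angular": [0,0,-0.23],"jaw": -1},{"translation": [0.351,-0.989,-0.3],"angular": [0,0,-0.23],"jaw": -1},{"translation": [0.351,-0.989,-0.3],"angular": [0,0,-0.24],"jaw": -1},{"translation": [0,0,0],"angular": [0,0,0],"jaw": -1},{"translation": [0,0,0],"angular": [0,0,0],"jaw": -1}]'

```text
t: 7.95
eef_pos: [493.5, -318.5, 133.2]
tcp_rot: [-2.22, -2.222, -0.0]
contact_force: [-0.2, -0.6, -1.0]
opening: 1.001
gripper_force: 0.0
```

Run:
```python
from h import *
c=cal('wrist'); p,d=arm.camera('wrist'); save(p,'w1.png'); W=cloud(d,c); p=p.astype(int)
k=(d>0)&(W[...,2]>30)&(W[...,2]<60)&(p[...,0]-p[...,2]>40)
q=W[k]; print(k.sum(), np.percentile(q,[1,50,99],axis=0).round(1))
print(cv2.boxPoints(cv2.minAreaRect(q[:,:2].astype(np.float32))))
print([(m['score'],m['centre']) for m in arm.pinpoint('wrist','hook')])
```

```text
5343 [[ 479.8 -370.5   34.5]
 [ 493.1 -314.1   43.7]
 [ 674.5 -264.    51.3]]
[[ 477.91943 -371.4998 ]
 [ 680.3612  -374.50833]
 [ 681.9811  -265.50858]
 [ 479.5393  -262.50003]]
[(0.95, [191.9, 324.3])]
```

View pics/w1.png

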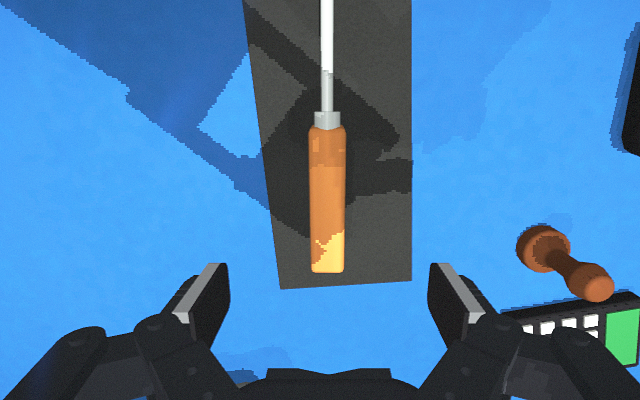

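The wrist view shows the handle centred between the open fingers (pixels 325,125 to 330,272), standing on the mat. I'll lower and grip.

Emit:
move_arm --moves '[{"translation": [0,0,-1],"angular": [0,0,0],"jaw": -1},{"translation": [0,0,-1],"angular": [0,0,0],"jaw": -1},{"translation": [0,0,-1],"angular": [0,0,0],"jaw": -1},{"translation": [0,0,-1],"angular": [0,0,0],"jaw": -1},{"translation": [0,0,-1],"angular": [0,0,0],"jaw": -1}]'

```text
t: 8.68
eef_pos: [493.6, -318.5, 31.5]
tcp_rot: [-2.22, -2.222, 0.0]
contact_force: [0.4, 0.2, -0.1]
opening: 1.0
gripper_force: 0.0
```

Emit:
move_arm --moves '[{"translation": [0,0,-0.95],"angular": [0,0,0],"jaw": -1},{"translation": [0,0,0],"angular": [0,0,0],"jaw": 1},{"translation": [0,0,0],"angular": [0,0,0],"jaw": 1},{"translation": [0,0,0],"angular": [0,0,0],"jaw": 1},{"translation": [0,0,0],"angular": [0,0,0],"jaw": 1}]' --force 90

```text
t: 9.3
eef_pos: [494.8, -319.4, 15.8]
tcp_rot: [2.218, 2.221, 0.0]
contact_force: [0.1, -0.7, 6.2]
opening: 0.291
gripper_force: 90.0
```

Emit:
move_arm --moves '[{"translation": [0,0,0],"angular": [0,0,0],"jaw": 1},{"translation": [0,0,0],"angular": [0,0,0],"jaw": 1},{"translation": [0,0,0],"angular": [0,0,0],"jaw": 1},{"translation": [0,0,0],"angular": [0,0,0],"jaw": 1},{"translation": [0,0,0.1],"angular": [0,0,0],"jaw": 1}]'

```text
t: 9.93
eef_pos: [493.6, -318.5, 16.0]
tcp_rot: [-2.22, -2.222, 0.0]
contact_force: [-0.3, 0.4, -2.8]
opening: 0.291
gripper_force: 89.0
```

Emit:
move_arm --moves '[{"translation": [0,0,1],"angular": [0,0,0],"jaw": 1},{"translation": [0,0,1],"angular": [0,0,0],"jaw": 1},{"translation": [0,0,1],"angular": [0,0,0],"jaw": 1},{"translation": [0,0,1],"angular": [0,0,0],"jaw": 1},{"translation": [0,0,1],"angular": [0,0,0],"jaw": 1}]'

```text
t: 10.55
eef_pos: [494.0, -318.8, 118.1]
tcp_rot: [2.22, 2.222, 0.0]
contact_force: [0.1, -0.0, -2.9]
opening: 0.29
gripper_force: 88.8
```

Emit:
move_arm --moves '[{"translation": [-0.47,0.99,0.1],"angular": [0,0,-0.137],"jaw": 1},{"translation": [-0.47,0.99,0.1],"angular": [0,0,-0.137],"jaw": 1},{"translation": [-0.47,0.99,0.1],"angular": [0,0,-0.137],"jaw": 1},{"translation": [-0.47,0.99,0.1],"angular": [0,0,-0.137],"jaw": 1},{"translation": [-0.47,0.99,0],"angular": [0,0,-0.137],"jaw": 1}]'

```text
t: 11.18
eef_pos: [446.7, -219.2, 125.4]
tcp_rot: [2.31, 2.128, 0.0]
contact_force: [0.2, -0.1, -2.5]
opening: 0.291
gripper_force: 89.0
```

Emit:
move_arm --moves '[{"translation": [-0.47,0.99,0],"angular": [0,0,-0.137],"jaw": 1},{"translation": [-0.47,0.99,0],"angular": [0,0,-0.137],"jaw": 1},{"translation": [-0.47,0.99,0],"angular": [0,0,-0.137],"jaw": 1},{"translation": [-0.47,0.99,0],"angular": [0,0,-0.137],"jaw": 1},{"translation": [-0.47,0.99,0],"angular": [0,0,-0.137],"jaw": 1}]'

```text
t: 11.8
eef_pos: [399.6, -120.1, 125.1]
tcp_rot: [2.396, 2.032, 0.0]
contact_force: [0.2, 0.4, -2.5]
opening: 0.288
gripper_force: 89.0
```

Emit:
move_arm --moves '[{"translation": [-0.47,0.99,0],"angular": [0,0,-0.137],"jaw": 1},{"translation": [-0.47,0.99,0],"angular": [0,0,-0.137],"jaw": 1},{"translation": [0,0,0],"angular": [0,0,0],"jaw": 1},{"translation": [0,0,0],"angular": [0,0,0],"jaw": 1},{"translation": [0,0,0],"angular": [0,0,0],"jaw": 1}]'

```text
t: 12.42
eef_pos: [381.4, -81.6, 124.7]
tcp_rot: [2.429, 1.992, 0.0]
contact_force: [-0.3, -1.0, -2.5]
opening: 0.29
gripper_force: 88.9
```

Run:
```python
from h import *
c=cal('wrist'); p,d=arm.camera('wrist'); save(p,'w2.png'); W=cloud(d,c); np.savez('w2.npz',p=p,d=d,W=W)
q=p.astype(int)
for n in ['scene','top']:
    arm.camera(n)
    for t in ['hook_blade','tote_lip']: print(n,t,[(round(m['score'],2),np.round(m['centre'],1).tolist()) for m in arm.pinpoint(n,t)[:2]])
for t in ['hook_blade','tote_lip','hook']: print(t,[(round(m['score'],2),np.round(m['centre'],1).tolist()) for m in arm.pinpoint('wrist',t)[:2]])
```

```text
scene hook_blade [(0.9, [161.9, 335.5])]
scene tote_lip [(0.78, [146.5, 370.4]), (0.78, [122.9, 312.1])]
top hook_blade [(0.62, [215.5, 266.0]), (0.24, [195.2, 382.0])]
top tote_lip [(0.9, [208.3, 228.5]), (0.57, [286.4, 227.3])]
hook_blade []
tote_lip []
hook [(0.56, [254.8, 324.9])]
```

View pics/w2.png

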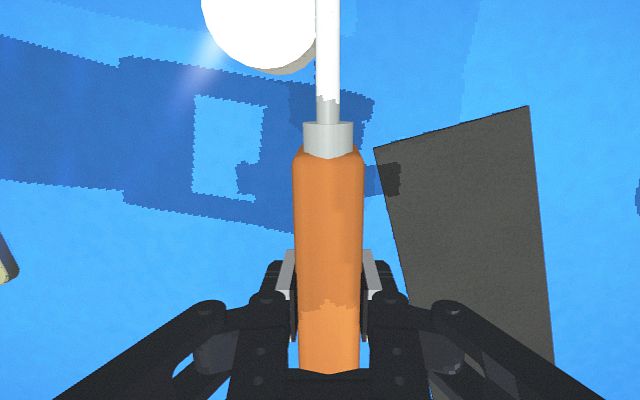

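Run:
```python
from h import *
def ray(n,rc,z):
    f,cx,cy,R,t=cal(n); C=-R.T@t; d=R.T@np.array([(rc[1]-cx)/f,(rc[0]-cy)/f,1]); return (C+d*(z-C[2])/d[2]).round(1)
print(ray('scene',(161.9,335.5),112),ray('top',(215.5,266),112),ray('top',(208.3,228.5),90),ray('scene',(146.5,370.4),90))
p,d=arm.camera('scene'); W=cloud(d,cal('scene'))
k=(d>0)&(W[...,0]>360)&(W[...,0]<450)&(W[...,1]>-140)&(W[...,1]<150)&(W[...,2]>95)&(W[...,2]<165)
q=W[k]
for y in range(-140,150,20):
    s=q[abs(q[:,1]-y)<10]
    if len(s)>3: print(y,len(s),np.percentile(s,[10,50,95],axis=0).round(1).tolist())
```

```text
[430.1 120.  112. ] [427.4 136.5 112. ] [452.4 250.9  90. ] [442.1 266.   90. ]
-140 81 [[368.2, -135.9, 119.2], [379.5, -133.8, 136.1], [385.3, -130.8, 152.3]]
-120 138 [[370.1, -128.1, 120.6], [385.6, -119.8, 145.8], [389.4, -111.0, 154.0]]
-100 170 [[372.6, -107.1, 123.4], [390.5, -97.8, 146.9], [404.8, -91.5, 155.8]]
-80 64 [[365.8, -89.2, 125.3], [376.7, -85.1, 151.6], [408.7, -78.1, 161.6]]
-60 60 [[394.1, -68.7, 117.0], [399.0, -61.2, 129.5], [401.7, -52.0, 152.7]]
-40 82 [[400.8, -48.2, 119.4], [402.6, -39.0, 135.2], [405.2, -30.4, 152.0]]
-20 33 [[392.7, -28.1, 140.5], [398.3, -22.3, 149.5], [403.1, -14.5, 152.6]]
0 23 [[395.4, -7.6, 145.2], [399.7, 0.4, 148.8], [402.5, 8.4, 152.5]]
20 21 [[402.0, 13.0, 143.8], [403.4, 19.7, 148.8], [406.9, 29.0, 151.2]]
40 20 [[403.9, 31.4, 146.8], [407.3, 38.2, 148.9], [411.0, 47.7, 151.1]]
60 21 [[409.2, 51.0, 146.1], [411.3, 58.1, 148.4], [415.0, 69.2, 152.6]]
80 21 [[412.5, 71.4, 146.3], [416.3, 77.8, 149.1], [418.3, 88.5, 151.8]]
100 21 [[415.9, 93.3, 146.2], [419.4, 99.8, 148.8], [422.7, 107.5, 152.0]]
120 45 [[422.2, 115.0, 120.1], [428.9, 127.9, 145.7], [437.7, 129.9, 152.4]]
140 62 [[412.6, 130.3, 115.9], [424.0, 132.0, 133.4], [437.7, 134.7, 151.5]]
```

Emit:
move_arm --moves '[{"translation": [0.195,0.98,0],"angular": [0,0,0],"jaw": 1},{"translation": [0.195,0.98,0],"angular": [0,0,0],"jaw": 1},{"translation": [0.195,0.98,0],"angular": [0,0,0],"jaw": 1},{"translation": [0.195,0.98,0],"angular": [0,0,0],"jaw": 1},{"translation": [0.195,0.98,0],"angular": [0,0,0],"jaw": 1}]'

```text
t: 13.6
eef_pos: [400.7, 17.6, 124.4]
tcp_rot: [2.428, 1.993, 0.0]
contact_force: [-0.2, 0.1, -3.8]
opening: 0.292
gripper_force: 88.9
```

Emit:
move_arm --moves '[{"translation": [0.195,0.98,0],"angular": [0,0,0],"jaw": 1},{"translation": [0.195,0.98,0],"angular": [0,0,0],"jaw": 1},{"translation": [0.195,0.98,0],"angular": [0,0,0],"jaw": 1},{"translation": [0,0,0],"angular": [0,0,0],"jaw": 1},{"translation": [0,0,0],"angular": [0,0,0],"jaw": 1}]'

```text
t: 14.22
eef_pos: [412.1, 75.4, 124.2]
tcp_rot: [2.428, 1.993, -0.001]
contact_force: [-0.1, -0.4, -2.2]
opening: 0.287
gripper_force: 88.9
```

Run:
```python
from h import *
a,_=arm.camera('scene'); b,_=arm.camera('top')
a=cv2.resize(a[70:250,270:500],(690,540)); b=cv2.resize(b[100:260,140:320],(608,540))
save(a,'s3.png'); save(b,'t3.png')
```

```text
(no output)
```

View pics/t3.png

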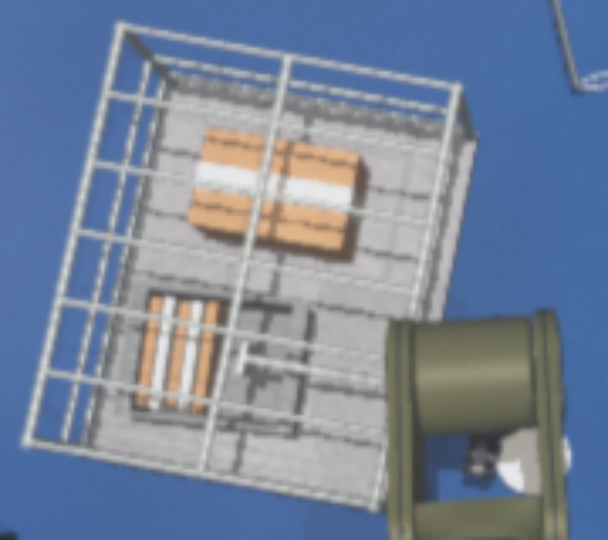

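View pics/s3.png

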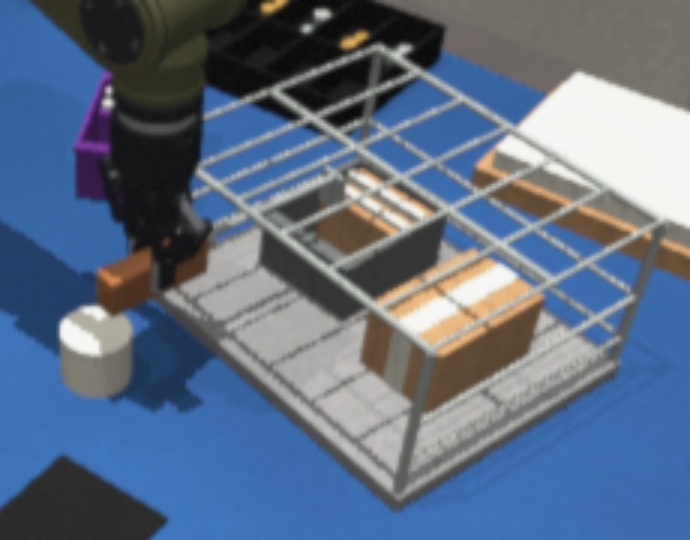

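The top view shows the blade at crop (243,358), over the empty front compartment and near the middle of its width. The scene view shows the gripper clear of the rack. I'll lower the blade to about z 70.

Emit:
move_arm --moves '[{"translation": [0,0,-0.7],"angular": [0,0,0],"jaw": 1},{"translation": [0,0,-0.7],"angular": [0,0,0],"jaw": 1},{"translation": [0,0,-0.7],"angular": [0,0,0],"jaw": 1},{"translation": [0,0,0],"angular": [0,0,0],"jaw": 1},{"translation": [0,0,0],"angular": [0,0,0],"jaw": 1}]'

```text
t: 14.95
eef_pos: [412.4, 75.7, 82.3]
tcp_rot: [-2.428, -1.993, 0.0]
contact_force: [-0.3, 0.8, -2.9]
opening: 0.288
gripper_force: 88.8
```

Emit:
move_arm --moves '[{"translation": [-0.097,-0.49,0],"angular": [0,0,0],"jaw": 1},{"translation": [-0.097,-0.49,0],"angular": [0,0,0],"jaw": 1},{"translation": [-0.078,-0.392,0],"angular": [0,0,0],"jaw": 1},{"translation": [-0.078,-0.392,0],"angular": [0,0,0],"jaw": 1},{"translation": [-0.078,-0.392,0],"angular": [0,0,0],"jaw": 1}]'

```text
t: 15.58
eef_pos: [403.7, 32.2, 82.5]
tcp_rot: [-2.429, -1.993, -0.001]
contact_force: [-1.2, 2.2, -2.2]
opening: 0.287
gripper_force: 88.9
```

Emit:
move_arm --moves '[{"translation": [-0.078,-0.392,0],"angular": [0,0,0],"jaw": 1},{"translation": [-0.078,-0.392,0],"angular": [0,0,0],"jaw": 1},{"translation": [-0.078,-0.392,0],"angular": [0,0,0],"jaw": 1},{"translation": [-0.078,-0.392,0],"angular": [0,0,0],"jaw": 1},{"translation": [-0.078,-0.392,0],"angular": [0,0,0],"jaw": 1}]'

```text
t: 16.2
eef_pos: [395.8, -7.1, 82.3]
tcp_rot: [-2.428, -1.993, -0.0]
contact_force: [1.0, 2.4, -1.7]
opening: 0.283
gripper_force: 88.9
```

```bash
cat > m.py <<'E'
from h import *
import sys
def ray(n,rc,z):
    f,cx,cy,R,t=cal(n); C=-R.T@t; d=R.T@np.array([(rc[1]-cx)/f,(rc[0]-cy)/f,1]); return (C+d*(z-C[2])/d[2]).round(1)
u=np.array([.195,.981])
for n in ['scene','top']:
    p,_=arm.camera(n); save(p[90:270,140:340] if n=='top' else p[70:300,230:500],f'{n}_{sys.argv[1]}.png')
    for m in arm.pinpoint(n,'tote_lip')[:2]:
        w=ray(n,m['centre'],90); print(n,round(m['score'],2),w,'depth',(w[:2]@u-228).round(1))
E
python3 m.py a
```

```text
scene 0.93 [236.6 237.3  90. ] depth 50.9
scene 0.61 [430.9 198.4  90. ] depth 50.7
top 0.94 [214.8 270.   90. ] depth 78.8
top 0.78 [427.8 186.8  90. ] depth 38.7
```

Emit:
move_arm --moves '[{"translation": [-0.078,-0.392,0],"angular": [0,0,0],"jaw": 1},{"translation": [-0.078,-0.392,0],"angular": [0,0,0],"jaw": 1},{"translation": [-0.078,-0.392,0],"angular": [0,0,0],"jaw": 1},{"translation": [-0.078,-0.392,0],"angular": [0,0,0],"jaw": 1},{"translation": [-0.078,-0.392,0],"angular": [0,0,0],"jaw": 1}]'

```text
t: 17.02
eef_pos: [388.0, -46.4, 82.3]
tcp_rot: [-2.428, -1.993, 0.0]
contact_force: [0.2, 2.1, -3.0]
opening: 0.287
gripper_force: 88.8
```

Emit:
move_arm --moves '[{"translation": [-0.078,-0.392,0],"angular": [0,0,0],"jaw": 1},{"translation": [-0.078,-0.392,0],"angular": [0,0,0],"jaw": 1},{"translation": [-0.078,-0.392,0],"angular": [0,0,0],"jaw": 1},{"translation": [-0.05,-0.25,0],"angular": [0,0,0],"jaw": 1},{"translation": [-0.02,-0.1,0],"angular": [0,0,0],"jaw": 1}]'

```text
t: 17.65
eef_pos: [382.0, -76.6, 82.3]
tcp_rot: [-2.429, -1.992, -0.0]
contact_force: [0.1, 2.7, -2.6]
opening: 0.285
gripper_force: 88.8
```

```bash
python3 m.py b
python3 - <<'E'
import cv2
a=cv2.imread('pics/scene_b.png');b=cv2.imread('pics/top_b.png')
import numpy as np
a=cv2.resize(a,(400,340));b=cv2.resize(b,(400,360));cv2.imwrite('pics/b.png',np.hstack([np.vstack([a,np.zeros((20,400,3),np.uint8)]),b]))
E
```

```text
scene 0.56 [421.1 135.   90. ] depth -13.5
top 0.94 [215.2 259.7  90. ] depth 68.7
top 0.87 [413.9 114.5  90. ] depth -35.0
```

View pics/b.png

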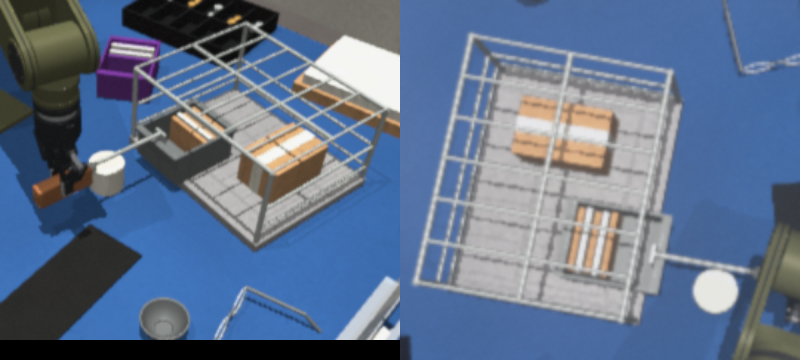

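The lip now stands out past the front edge and looks square. I'll check the edge with depth.

Run:
```python
from h import *
u=np.array([.195,.981]); v=np.array([.981,-.195])
for n in ['top','scene']:
    p,d=arm.camera(n); W=cloud(d,cal(n)); q=p.astype(int)
    k=(d>0)&(W[...,2]>80)&(W[...,2]<98)&(W[...,1]<260)&(W[...,1]>80)&(W[...,0]>320)&(W[...,0]<520)
    P=W[k]; a=P[:,:2]@u-228; b=P[:,:2]@v; print(n,k.sum())
    for c in range(300,460,10):
        s=a[abs(b-c)<5]
        if len(s)>3: print(c,len(s),np.percentile(s,[3,50]).round(1),end=' | ')
    print()
```

```text
top 797
330 17 [-24.6  43.6] | 340 66 [-25.7  33.6] | 350 33 [-26.3 -13.9] | 360 61 [-27.1  69.7] | 370 67 [-26.4  71.9] | 380 67 [-25.6  72.4] | 390 54 [-20.4  83.4] | 400 67 [-24.5  75.8] | 410 60 [-26.6  73.6] | 420 49 [-26.3  71. ] | 430 77 [-25.   83.1] | 440 69 [-26.4  81. ] | 450 106 [-24.6  50.1] | 
scene 778
330 34 [-26.1  38. ] | 340 95 [-27.  35.] | 350 40 [-26.8  60.2] | 360 44 [-26.9  64.7] | 370 30 [-25.8  64. ] | 380 40 [-25.7  70.1] | 390 52 [-27.3  61.5] | 400 61 [-27.   62.5] | 410 55 [-26.8  68.8] | 420 55 [-27.2  68.5] | 430 60 [-25.5  67.9] | 440 39 [-27.   57.3] | 450 156 [-23.6  39.9] |
```

Emit:
move_arm --moves '[{"translation": [0.078,0.392,0],"angular": [0,0,0],"jaw": 1},{"translation": [0,0,0.7],"angular": [0,0,0],"jaw": 1},{"translation": [0,0,0.7],"angular": [0,0,0],"jaw": 1},{"translation": [0,0,0.7],"angular": [0,0,0],"jaw": 1},{"translation": [0,0,0],"angular": [0,0,0],"jaw": 1}]'

```text
t: 18.58
eef_pos: [384.9, -69.0, 126.5]
tcp_rot: [2.426, 1.991, 0.004]
contact_force: [-1.2, 0.1, -2.9]
opening: 0.285
gripper_force: 89.0
```

Emit:
move_arm --moves '[{"translation": [0.423,-0.96,0],"angular": [0,0,0.126],"jaw": 1},{"translation": [0.423,-0.96,0],"angular": [0,0,0.126],"jaw": 1},{"translation": [0.423,-0.96,0],"angular": [0,0,0.126],"jaw": 1},{"translation": [0.423,-0.96,0],"angular": [0,0,0.126],"jaw": 1},{"translation": [0.423,-0.96,0],"angular": [0,0,0.126],"jaw": 1}]'

```text
t: 19.2
eef_pos: [425.8, -165.1, 123.8]
tcp_rot: [-2.351, -2.083, 0.0]
contact_force: [-0.2, 0.4, -2.2]
opening: 0.286
gripper_force: 88.8
```

Emit:
move_arm --moves '[{"translation": [0.423,-0.96,0],"angular": [0,0,0.126],"jaw": 1},{"translation": [0.423,-0.96,0],"angular": [0,0,0.126],"jaw": 1},{"translation": [0.423,-0.96,0],"angular": [0,0,0.126],"jaw": 1},{"translation": [0.423,-0.96,0],"angular": [0,0,0.126],"jaw": 1},{"translation": [0.423,-0.96,0],"angular": [0,0,0.126],"jaw": 1}]'

```text
t: 19.82
eef_pos: [468.2, -261.1, 123.7]
tcp_rot: [-2.27, -2.17, 0.0]
contact_force: [-0.2, 0.3, -1.8]
opening: 0.289
gripper_force: 88.8
```

Emit:
move_arm --moves '[{"translation": [0.423,-0.96,0],"angular": [0,0,0.126],"jaw": 1},{"translation": [0.423,-0.96,0],"angular": [0,0,0.126],"jaw": 1},{"translation": [0.423,-0.96,0],"angular": [0,0,0.126],"jaw": 1},{"translation": [0,0,-0.7],"angular": [0,0,0],"jaw": 1},{"translation": [0,0,-0.7],"angular": [0,0,0],"jaw": 1}]'

```text
t: 20.45
eef_pos: [492.8, -317.2, 94.4]
tcp_rot: [-2.22, -2.22, 0.0]
contact_force: [0.2, -0.2, -3.3]
opening: 0.292
gripper_force: 89.0
```

Emit:
move_arm --moves '[{"translation": [0,0,-0.9],"angular": [0,0,0],"jaw": 1},{"translation": [0,0,-0.9],"angular": [0,0,0],"jaw": 1},{"translation": [0,0,-0.9],"angular": [0,0,0],"jaw": 1},{"translation": [0,0,-0.7],"angular": [0,0,0],"jaw": 1},{"translation": [0,0,0],"angular": [0,0,0],"jaw": 1}]'

```text
t: 21.08
eef_pos: [492.6, -317.3, 26.5]
tcp_rot: [-2.219, -2.22, 0.001]
contact_force: [-0.1, 0.3, -2.2]
opening: 0.285
gripper_force: 88.8
```

Emit:
move_arm --moves '[{"translation": [0,0,-0.3],"angular": [0,0,0],"jaw": 1},{"translation": [0,0,-0.1],"angular": [0,0,0],"jaw": 1},{"translation": [0,0,-0.07],"angular": [0,0,0],"jaw": 1},{"translation": [0,0,-0.05],"angular": [0,0,0],"jaw": 1},{"translation": [0,0,0],"angular": [0,0,0],"jaw": 1}]'

```text
t: 21.7
eef_pos: [493.7, -318.1, 18.0]
tcp_rot: [2.221, 2.222, 0.0]
contact_force: [0.8, -0.2, -2.8]
opening: 0.292
gripper_force: 88.9
```

Emit:
move_arm --moves '[{"translation": [0,0,0],"angular": [0,0,0],"jaw": -1},{"translation": [0,0,0],"angular": [0,0,0],"jaw": -1},{"translation": [0,0,0],"angular": [0,0,0],"jaw": -1},{"translation": [0,0,0],"angular": [0,0,0],"jaw": -1},{"translation": [0,0,0],"angular": [0,0,0],"jaw": -1}]'

```text
t: 22.32
eef_pos: [493.6, -318.1, 17.9]
tcp_rot: [-2.221, -2.222, -0.0]
contact_force: [-0.5, 0.2, -0.5]
opening: 1.002
gripper_force: 0.0
```

Emit:
move_arm --moves '[{"translation": [0,0,0.5],"angular": [0,0,0],"jaw": -1},{"translation": [0,0,1],"angular": [0,0,0],"jaw": -1},{"translation": [0,0,1],"angular": [0,0,0],"jaw": -1},{"translation": [0,0,1],"angular": [0,0,0],"jaw": -1},{"translation": [0,0,1],"angular": [0,0,0],"jaw": -1}]'

```text
t: 22.95
eef_pos: [493.9, -318.3, 110.0]
tcp_rot: [2.22, 2.221, 0.0]
contact_force: [-0.7, -0.3, 0.0]
opening: 1.002
gripper_force: 0.0
```

Emit:
move_arm --moves '[{"translation": [0,-1,1],"angular": [0,0,0],"jaw": -1},{"translation": [0,-1,1],"angular": [0,0,0],"jaw": -1},{"translation": [0,-1,1],"angular": [0,0,0],"jaw": -1},{"translation": [0,0,0],"angular": [0,0,0],"jaw": -1},{"translation": [0,0,0],"angular": [0,0,0],"jaw": -1}]'

```text
t: 23.58
eef_pos: [493.2, -377.2, 167.3]
tcp_rot: [-2.22, -2.221, -0.0]
contact_force: [-0.2, 0.8, -0.9]
opening: 1.003
gripper_force: 0.0
```

```bash
python3 m.py c
python3 - <<'E'
from h import *
p,d=arm.camera('scene'); save(p,'final.png'); W=cloud(d,cal('scene')); q=p.astype(int)
X,Y,Z=[W[...,i] for i in range(3)]
hk=(d>0)&(X>430)&(X<570)&(Y>-400)&(Y<-60)&(Z>22)&(Z<60)
print(cv2.boxPoints(cv2.minAreaRect(W[hk][:,:2].astype(np.float32))).round(),np.percentile(Z[hk&(Y>-240)],[50,95]),np.percentile(Z[hk&(Y<-270)],[50,95]))
E
```

```text
scene 0.91 [230.7 239.2  90. ] depth 51.6
scene 0.74 [414.  140.8  90. ] depth -9.1
top 0.8 [422.3 117.1  90. ] depth -30.8
top 0.21 [434.1 188.3  90. ] depth 41.4
[[ 479.  -96.]
 [ 481. -372.]
 [ 510. -372.]
 [ 508.  -95.]] [40.18172193 43.72013865] [42.56052515 45.88014023]
```

View pics/final.png

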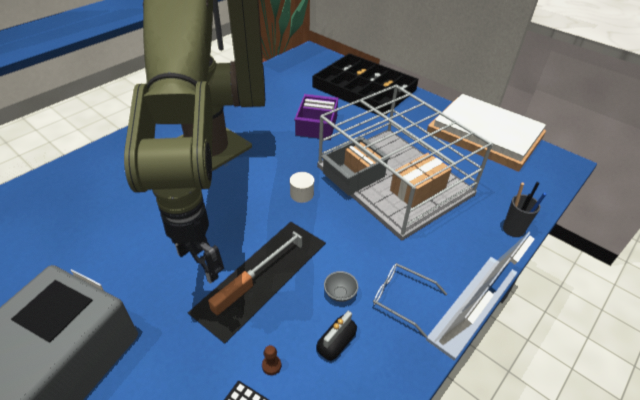

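The hook stands on its mat at (230,290)-(298,238), the tote is out, and nothing else has moved. I'll check the lip once more by depth before handing in.

Run:
```python
from h import *
u=np.array([.195,.981]); v=np.array([.981,-.195])
p,d=arm.camera('top'); W=cloud(d,cal('top'))
k=(d>0)&(W[...,2]>80)&(W[...,2]<98)&(W[...,1]<260)&(W[...,1]>80)&(W[...,0]>320)&(W[...,0]<520)
P=W[k]; a=P[:,:2]@u-228; b=P[:,:2]@v
e=[np.percentile(a[abs(b-c)<5],3) for c in range(340,450,10) if (abs(b-c)<5).sum()>3]; print(np.round(e,1))
if -38<np.median(e)<-20: print(arm.finish_job())
```

```text
[-25.8 -26.1 -26.8 -26.  -25.5 -25.  -24.9 -26.5 -26.3 -25.3 -26.4]
the job is handed in; nothing more can be done
None
```

The job is handed in, though no verdict came back: the tote's lip is about 26 mm out past the board's front edge by depth and square to the shelf, and the hook is back on its mat and released.

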